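# Switch off the plate dryer and crank the glass plates up to the mark

### The job

The glass plates in the drying well are dry. First turn the blower's rotary switch fully off, and only then wind the hand crank clockwise (seen from above) until the rack's pointer is level with the fixed pointer on the mark post, and let go. Do not touch the rack or its glass plates, do not push the bottles and other things on the bench about, and leave the switch off.

Things in the scene. Friction and masses are not known exactly. Their poses are not given: they have to be found in the camera images.
- lift: Plate-drying lift, fixed: base 275 x 170 x 12 mm; upright 22 mm screw column with the crank on top; beside it (+x) an open black well 120 x 150 mm, rim 112 mm above the bench, centred 115 mm from the column, three glass plates hanging in it. Origin: column axis at bench height; z up; +x from the column over the well. A 12 mm mark post, 207 mm high, stands at x 197, y 62 mm.
- crank_grip (a point): The crank's black upright flat grip, fixed to the arm (does not spin): 30 mm radially x 14 mm tangentially, from 223 (arm top) to 285 mm above the bench. Point: in its middle, 258 mm high, 70 mm from the column axis. Its frame turns with the crank: +x to the column axis, y tangential, z up. Hold it across the 14 mm and turn the hand along with it; regrasp when the wrist runs out.
- crank (a joint): Crank angle, rad, growing clockwise seen from above; stops at 0 (bottom) and 10.8; starts at 0.7 to 2.9. At 0 the grip is on the lift's -x side. Needs about 0.23 N m (3 to 4 N at the grip), stays where left. A turn clockwise raises the rack 40 mm (6.4 mm per rad).
- rack_pointer (a point): Tip of the small steel pointer at the rack's far end, 197 mm along +x and 34 mm to +y from the column axis (lift's frame); 6 mm thick, point at its mid height. It rises and sinks with the rack. Axes as the lift's.
- mark (a point): Tip of the fixed aluminium pointer, 6 mm thick, that sticks out from the mark post towards the rack's pointer; point at its mid height, 186 mm above the bench. The two are level at a crank angle of about 9.5 rad. Axes as the lift's.
- rack: The rack: a brass nut on the column, an aluminium bar 180 mm long and 12 mm thick over the well, three glass plates 127 x 100 x 3 mm hanging under it. Origin: on the column axis at the bar's mid height, 125 mm above the bench plus 6.4 mm per rad of crank. Not to be touched.
- isolator: Grey switch box of the blower, 110 (x) x 150 (y) x 70 mm high, fixed. Origin: centre of its underside; -x is its front. On top, a dash at the +y end marks on, a black dot at the -x edge marks off.
- switch_grip (a point): Middle of the black bar handle of the rotary switch on the box: bar 94 mm long (42 to the blunt end, 52 to the narrow pointed end), 16 mm wide (8 at the point), from 82 to 118 mm above the bench, over a round boss of 28 mm radius. Point: on the turning axis, 106 mm high. Its frame turns with it: +y along the bar to the pointed end, x across, z up.
- switch (a joint): Switch angle, rad, growing counter-clockwise seen from above: 0 on (bar along the box's long side, pointed end at the dash), 1.571 off (bar square across, pointed end at the dot). Starts on. A spring click (up to about 0.15 N m) must be pushed over half way; past it it turns easily and stays where left.
- beaker: Bystander: glass beaker, 64 mm wide, 75 mm high; origin at the centre of its underside.
- measure: Bystander: small glass measuring cup, 42 mm wide, 60 mm high; origin at the centre of its underside.
- amber_bottle: Bystander: amber bottle, 84 mm wide, 190 mm high; origin at the centre of its underside.
- clear_bottle: Bystander: clear bottle, 80 mm wide, 170 mm high; origin at the centre of its underside.
- jar: Bystander: glass jar, 70 mm wide, 80 mm high; origin at the centre of its underside.
- paper_roll: Bystander: standing roll of paper, 110 mm wide, 230 mm high; origin at the centre of its underside.
- brush: Bystander: brush lying flat along its own x; origin under its middle.
Mind the look-alikes: they are no part of the job. There is more than one size of the isolator; the one meant has the size given above.

How it is judged:
On the way, in this order (a step that is already met when the one before it is completed fails the run):
1. the blower switch is turned off (within 0.27 rad of its off end), before the rack is raised (value of joint switch above 1.3 rad), for 0.1 s.
2. the crank has brought the rack's pointer level with the mark (within 5 mm), at rest (value of joint switch above 1.3 rad and z of rack_pointer in the frame of mark between -0.005 and 0.005 m and velocity of joint crank between -0.15 and 0.15 rad/s), for 0.2 s.
At the end, for the whole second after the job is handed in: The switch is off (angle over 1.3 rad), the rack's pointer is within 5 mm of the height of the mark, and the crank is at rest (under 0.15 rad/s) (all of step 2); the robot touches nothing.
It fails at once if the rack is moved by more than 8 mm while the switch is not yet off (angle under 1.2 rad) (value of joint switch below 1.2 rad and distance of rack_pointer from where it was at the start of the episode above 0.008 m).
It fails at once if the robot touches the rack or its plates (over 1 N) (contact force between any of the fingers, the arm and rack above 1 N).
It fails at once if a bystander is pushed more than 30 mm or knocked over (distance of any of beaker, measure, amber_bottle, clear_bottle, jar, paper_roll, brush from where it was at the start of the episode above 0.03 m or angle between any of beaker, measure, amber_bottle, clear_bottle, jar, paper_roll's own z axis and vertical above 0.5 rad).
It also fails if it takes over 72 s, if anything falls off the work surface, if the arm or the gripper's body presses on something with over 40 N, if the wrist force passes 120 N, or if a joint passes its speed limit or range.

### The arm

A 6-joint arm with a two-finger parallel gripper is mounted at the origin on the work surface. World frame = base frame: x ahead of the robot, y to its left, z up, the work surface at z = 0. Lengths are in m, angles in rad, forces in N, time in s.
With the tool pointing down it reaches from about 0.3 to 0.875 m from the base axis. Payload 6.4 kg.
Tool frame: the origin (TCP) lies midway between the tips of the shut fingers; the grasp point (between the pads) lies 19 mm behind it; z points along the fingers, y is the line along which they close (so a half turn about z gives the same grasp; the last joint's range is limited). The gripper opens to 85 mm and grips with 20 to 120 N. Pads are 22 mm wide; open, the fingers measure 114 mm over their backs; the gripper's body (76 mm by 85 mm) begins 54 mm behind the grasp point. The pads swing forward as they close: fully open they stand 13 mm farther back than shut.
Start: joints at [-1.515, 0.181, 1.607, -0, 1.354, -0.206], TCP at [0.149, -0.555, 0.207] pointing down, gripper open.
Joint ranges: [-2.99, 2.99], [-0.89, 2.07], [0.3, 2.58], [-1.14, 4.28], [0, 2.63], [-3.12, 3.12]. Speed limits (rad/s): [2.57, 2.57, 3.01, 3.14, 3.14, 3.14].

### API

Orientations are given as a unit quaternion [w, x, y, z].
In Python, from bench import get_obs, camera, hand_in gives the robot as it stands.
- The arm moves only by the tool carry_out, never from a script. Its argument "plan" is a list that holds one entry, the list of rows, each a list of 7 numbers: the shift along the world's x, y, z in m, then the turn, a rotation vector about the world's x, y, z in rad, then the opening, from 0 (shut) to 1 (fully open). In form: [[[x, y, z, rx, ry, rz, hand], ...]]. A call has exactly 5 rows; each row is the pose to reach, as a shift and turn from the pose commanded when the call began; what a row does not reach only later rows make up. A row lasts 1/12 s, in which the tool goes at most 41.7 mm and 7.16 degrees, less where a joint would pass 70% of its speed; a pose out of reach is approached as far as the arm can. A call with a gripper value outside its range is refused whole. The fingers move at their own pace and stop on an object; the grip force is fixed at half the most. Time passes only in rows, so rows that repeat a pose let the fingers close, or fill a call up. It gives the time, the measured TCP pose, the force, the opening and the grip force at its end, in the units of the state.
- get_obs(): the state, without advancing time (a new reading comes with each control period).
- camera(name): name is "scene" or "side" or "wrist"; returns a dict with "pixels" (400x640x3 uint8, red, green, blue), "z_map" (400x640 float32, m along the optical axis (not along the pixel's ray), 0 where there is no reading), "camera_matrix" (3x3 intrinsics, pixels), "cam_to_world" (4x4, takes a point from camera to world coordinates). Camera axes: x right, y up, looking along -z (the intrinsics and any distortion apply to the point x, -y, -z); pixel columns grow to the right and rows downward; lengths in m; the calibration is good to about 2 mm. The wrist camera is an equidistant fisheye: a pixel r from the principal point sees the ray r / f radians off the axis. A picture is of the moment at which its call begins.
- hand_in(): hands the job in; it is judged then, once.
The state is a dict: "time_s": time; "q": joint angles; "dq": joint speeds; "joint_efforts": joint torques, N m; "eef_pos": TCP position; "eef_rot": TCP orientation; "wrist_force": force on the tool from outside, world axes, zero at the start; "torque": the same for the moment, N m; "opening": opening from 0.0 (shut) to 1.0 (fully open); "grasp_force": force on a finger pad.
Only numpy, scipy, OpenCV 4.12 (cv2) and the standard library are available. Lean on these libraries where they do the work, as an engineer would, in place of code of your own. Each camera call takes 0.05 s, during which the arm holds its last target. There are 200 camera calls.

## Working session

There is one attempt and no reset: what is moved stays moved. The work goes in short steps, Python scripts to look and compute and a tool call to move; the robot and the scene stay as the last step left them, time stands still between calls to the robot, and variables do not carry over. Pictures are saved under pics/ and viewed, at most 10 in all, crops included, and the job is handed in when it is done.

Besides the shell and the picture viewer there is one more tool, called after "Request:" as a command line: name --argument value ..., lists and objects as JSON in quotes. carry_out: Moves the arm, as the interface text tells. Its arguments: {"type":"object","properties":{"plan":{"type":"array","items":{"type":"array","items":{"type":"array","items":{"type":"number"}}}}},"required":["plan"]}

```bash
mkdir -p pics; cat > h.py <<'E'
import numpy as np,cv2
from bench import get_obs,camera,hand_in
def w(c,u,v,z=None):
    K=c["camera_matrix"];T=c["cam_to_world"]
    if z is None:
        p=c["z_map"][int(v)-1:int(v)+2,int(u)-1:int(u)+2];z=np.median(p[p>0]) if (p>0).any() else np.nan
    x=(u-K[0,2])/K[0,0]*z;y=(v-K[1,2])/K[1,1]*z
    return (T@[x,-y,-z,1])[:3]
def atz(c,u,v,h):
    o=c["cam_to_world"][:3,3];d=w(c,u,v,1.)-o
    return o+d*(h-o[2])/d[2]
E
python3 - <<'E'
from h import *
import pickle
for n in("scene","side"):
    c=camera(n);pickle.dump(c,open(n+".pkl","wb"))
    cv2.imwrite(f"pics/{n}.png",c["pixels"][...,::-1])
    print(n,c["camera_matrix"].round(1).tolist(),c["cam_to_world"].round(3).tolist())
print(get_obs())
E
```

```text
scene [[389.6, 0.0, 319.7], [0.0, 389.6, 196.7], [0.0, 0.0, 1.0]] [[0.645, -0.525, 0.555, 1.105], [0.764, 0.441, -0.471, -0.496], [0.003, 0.728, 0.685, 0.877], [0.0, 0.0, 0.0, 1.0]]
side [[389.5, 0.0, 322.5], [0.0, 389.5, 199.0], [0.0, 0.0, 1.0]] [[-0.973, 0.145, -0.18, 0.332], [-0.231, -0.664, 0.711, 0.868], [-0.017, 0.733, 0.68, 0.969], [0.0, 0.0, 0.0, 1.0]]
{'time_s': 0.1, 'q': array([-1.51531275e+00,  1.81475861e-01,  1.60791014e+00, -1.18806956e-05,
        1.35377021e+00, -2.06326131e-01]), 'dq': array([-0.00142981, -0.0007409 , -0.00337856,  0.00037798, -0.00161496,
        0.00020807]), 'joint_efforts': array([ 2.33767678e-04, -4.45875406e+01, -3.52238739e+01, -3.27376620e-04,
        4.15143484e-03, -5.36239511e-06]), 'eef_pos': array([ 0.14879527, -0.55486824,  0.2057681 ]), 'eef_rot': array([-7.79991406e-04,  9.91443717e-01,  1.30532542e-01,  5.31232127e-05]), 'wrist_force': array([-0.18899752,  0.5397119 ,  0.19340846]), 'torque': array([ 0.03272029, -0.01322818, -0.02969637]), 'grasp_force': 0.0, 'opening': 1.0006655261186155}
```

View pics/scene.png

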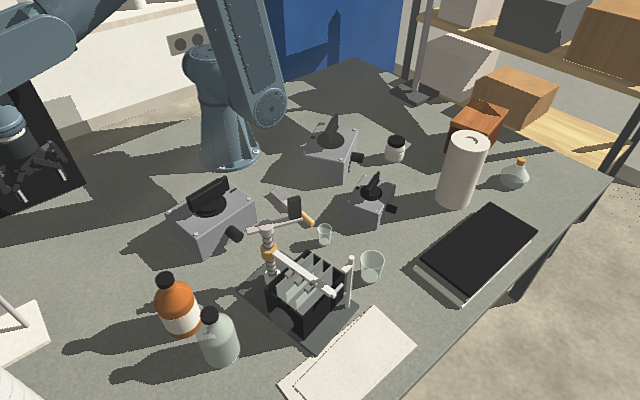

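View pics/side.png

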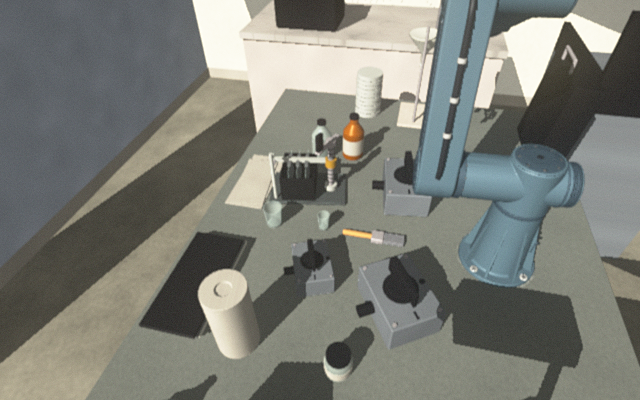

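The scene picture shows three switch boxes: at (212,215), (332,150) and a small one at (373,198). The lift column is at (268,250), the crank grip at (294,207) and the mark post at (350,280). Next I'll enlarge this area and measure it.

```bash
python3 - <<'E'
from h import *
import pickle
s=pickle.load(open("scene.pkl","rb"));d=pickle.load(open("side.pkl","rb"))
cv2.imwrite("pics/sc.png",cv2.resize(s["pixels"][105:325,150:410,::-1],None,fx=3,fy=2.7,interpolation=cv2.INTER_CUBIC)[:594])
cv2.imwrite("pics/sd.png",cv2.resize(d["pixels"][140:350,230:450,::-1],None,fx=3,fy=2.8,interpolation=cv2.INTER_CUBIC))
# grey box tops at plausible heights
for n,c in(("scene",s),("side",d)):
    z=c["z_map"];vv,uu=np.mgrid[:400,:640];K=c["camera_matrix"]
    P=np.stack([(uu-K[0,2])/K[0,0]*z,-(vv-K[1,2])/K[1,1]*z,-z],-1)@c["cam_to_world"][:3,:3].T+c["cam_to_world"][:3,3]
    px=c["pixels"].astype(int);g=(px.max(2)>95)&(px.max(2)-px.min(2)<40)
    print(n,'bench z',np.median(P[300:330,300:420,2]) )
    for lo,hi in((.04,.056),(.062,.078),(.078,.1)):
        m=((P[...,2]>lo)&(P[...,2]<hi)&(z>0)&(P[...,0]>.1)&(P[...,0]<1)&(abs(P[...,1])<.7)).astype(np.uint8)
        m=cv2.morphologyEx(m,cv2.MORPH_OPEN,np.ones((3,3),np.uint8))
        k,l,st,ce=cv2.connectedComponentsWithStats(m)
        for i in range(1,k):
            if st[i,4]>250:
                q=P[l==i];r=cv2.minAreaRect(q[:,:2].astype(np.float32)*1000)
                print(n,lo,st[i,4],ce[i].round(),np.median(q[:,2]).round(4),np.array(r[0]).round(),np.array(r[1]).round(),round(r[2],1))
E
```

```text
scene bench z 0.008013818526754368
scene 0.04 269 [484. 229.] 0.0416 [838. 358.] [ 62. 108.] 35.5
scene 0.062 994 [370. 197.] 0.0711 [540. 187.] [109. 152.] 21.7
scene 0.062 343 [227. 227.] 0.0678 [ 394. -212.] [ 47. 207.] 7.5
scene 0.078 442 [327. 158.] 0.0952 [313. 200.] [151. 103.] 32.2
scene 0.078 1205 [204. 220.] 0.0971 [ 302. -226.] [153. 205.] 8.1
side bench z 0.0019996882676530103
side 0.062 1264 [312. 264.] 0.0697 [541. 190.] [110. 152.] 22.1
side 0.078 852 [398. 183.] 0.0959 [ 304. -220.] [150. 210.] 9.2
side 0.078 2862 [401. 298.] 0.0963 [284. 249.] [155. 212.] 32.4
side 0.078 312 [337. 353.] 0.0799 [411. 449.] [54. 50.] 83.5
```

View pics/sc.png

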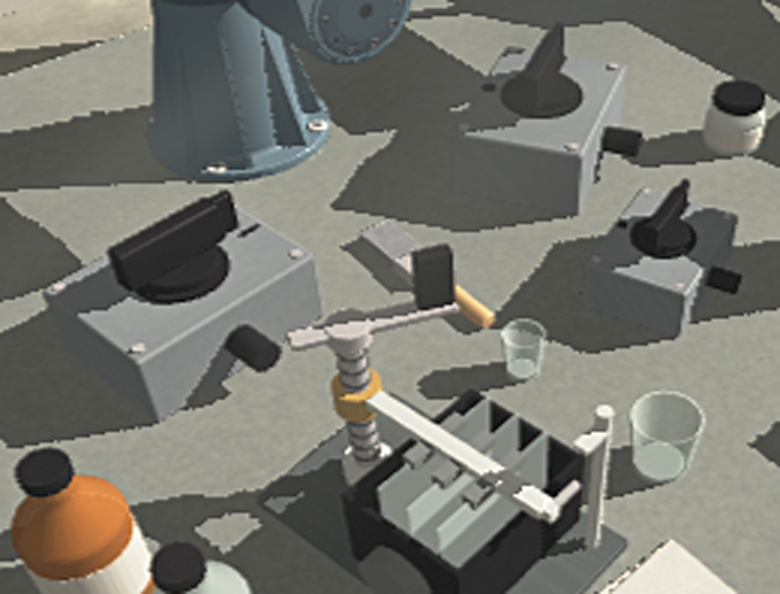

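View pics/sd.png

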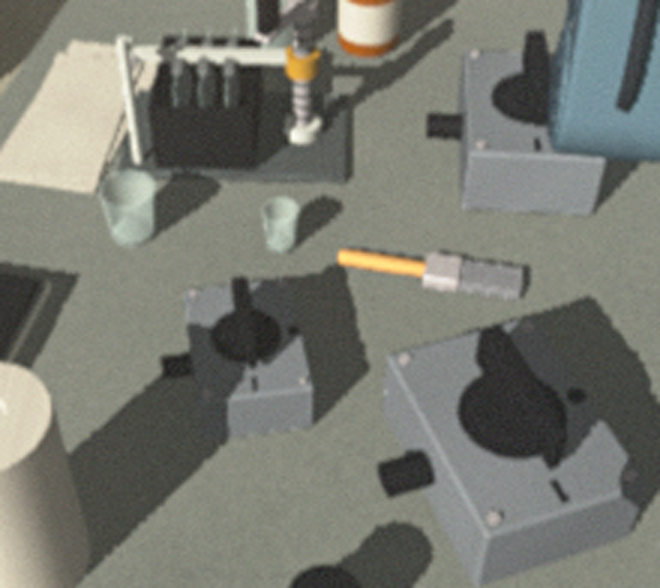

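The side crop shows that the small box matches the given size: 110 x 152 mm, 70 mm high, centre (0.540, 0.188). Its dash is at side px (315,277) and its dot at (328,258). The two larger boxes are decoys. Next I'll measure the switch bar, and the lift by depth slices from both views.

```bash
python3 - <<'E'
from h import *
import pickle
s=pickle.load(open("scene.pkl","rb"));d=pickle.load(open("side.pkl","rb"))
print("dash",atz(d,315,277,.07),"dot",atz(d,328,258,.07))
for n,c in(("scene",s),("side",d)):
    z=c["z_map"];vv,uu=np.mgrid[:400,:640];K=c["camera_matrix"]
    P=np.stack([(uu-K[0,2])/K[0,0]*z,-(vv-K[1,2])/K[1,1]*z,-z],-1)@c["cam_to_world"][:3,:3].T+c["cam_to_world"][:3,3]
    def sl(name,lo,hi,box,mn=12):
        m=((P[...,2]>lo)&(P[...,2]<hi)&(z>0)&(P[...,0]>box[0])&(P[...,0]<box[1])&(P[...,1]>box[2])&(P[...,1]<box[3])).astype(np.uint8)
        k,l,st,ce=cv2.connectedComponentsWithStats(m)
        for i in range(1,k):
            if st[i,4]>=mn:
                q=P[l==i];r=cv2.minAreaRect(q[:,:2].astype(np.float32)*1000)
                print(n,name,st[i,4],ce[i].round(),"z",np.percentile(q[:,2],[5,50,95]).round(3),"rect",np.array(r[0]).round(1),np.array(r[1]).round(1),round(r[2],1),"med",c["pixels"][l==i].mean(0).round())
    sl("bar",.107,.13,(.45,.65,.1,.28))
    L=(.45,.95,-.3,.1)
    sl("griptop",.278,.3,L,5); sl("grip",.235,.278,L); sl("arm",.205,.234,L); sl("post/mark",.17,.205,L); sl("rack",.125,.168,L)
    sl("rim",.1,.118,L)
    sl("brush",.012,.06,(.3,.6,-.15,.15)); sl("cups",.04,.08,(.5,.9,-.1,.18))
E
```

```text
dash [0.51700576 0.2439572  0.07      ] dot [0.49635893 0.17058603 0.07      ]
scene bar 132 [372. 182.] z [0.109 0.119 0.121] rect [538. 193.] [16.7 93.9] 20.6 med [50. 49. 49.]
scene griptop 85 [293. 199.] z [0.279 0.285 0.287] rect [ 592.8 -137.6] [28.8 15.4] 72.6 med [68. 67. 64.]
scene grip 181 [294. 209.] z [0.238 0.258 0.276] rect [ 596.3 -140.5] [29.8 11.1] 54.4 med [59. 59. 56.]
scene arm 529 [272. 225.] z [0.213 0.224 0.229] rect [ 579.2 -184.5] [129.9  36.3] 62.4 med [150. 144. 139.]
scene arm 23 [351. 257.] z [0.207 0.209 0.209] rect [ 751.9 -107.3] [ 8.8 11.5] 47.5 med [226. 225. 213.]
scene post/mark 84 [267. 239.] z [0.173 0.183 0.197] rect [ 572. -205.] [24.1 17.3] 58.1 med [113. 110. 106.]
scene post/mark 102 [348. 266.] z [0.178 0.19  0.202] rect [ 753.9 -120. ] [12.8 30.8] 11.2 med [182. 181. 171.]
scene rack 1493 [300. 272.] z [0.129 0.143 0.149] rect [ 659.4 -186.9] [223.2 127.2] 11.5 med [163. 161. 149.]
scene rack 58 [349. 275.] z [0.129 0.148 0.164] rect [ 754.1 -110.5] [11.8  7.7] 37.6 med [136. 135. 126.]
scene rim 72 [302. 255.] z [0.103 0.112 0.115] rect [
[... 3961 characters left out ...]
[323. 217.] z [0.042 0.053 0.06 ] rect [553.3  -8.1] [39.8 42. ] 50.4 med [168. 178. 164.]
side cups 29 [214. 240.] z [0.04  0.041 0.043] rect [871.6 159.7] [18.6 51.8] 25.1 med [51. 50. 48.]
side cups 29 [208. 242.] z [0.04  0.041 0.043] rect [886.9 170.1] [21.5 38. ] 44.1 med [50. 49. 47.]
side cups 69 [223. 243.] z [0.04  0.041 0.044] rect [834.1 160.6] [37.1 48.2] 24.2 med [51. 50. 47.]
side cups 51 [235. 242.] z [0.04  0.041 0.043] rect [801.2 157.8] [40.5 41.7] 4.2 med [52. 51. 48.]
side cups 224 [321. 248.] z [0.067 0.07  0.073] rect [523.  144.4] [42.6 79.6] 21.6 med [70. 71. 70.]
side cups 186 [299. 248.] z [0.067 0.07  0.073] rect [587.3 157.1] [47.8 53.2] 22.4 med [133. 135. 134.]
```

Request:
carry_out --plan '[[[0.016,0.03,0.02,0,0,0.067,1],[0.031,0.06,0.04,0,0,0.135,1],[0.047,0.089,0.06,0,0,0.202,1],[0.062,0.119,0.08,0,0,0.27,1],[0.078,0.149,0.1,0,0,0.337,1]]]'

```text
time_s: 0.52
eef_pos: [0.2271, -0.4047, 0.3069]
eef_rot: [-0.001, 0.955, 0.296, 0.0]
wrist_force: [1.1, 0.4, 0.1]
opening: 0.998
grasp_force: 0.0
```

Request:
carry_out --plan '[[[0.016,0.03,0,0,0,0.067,1],[0.031,0.06,0,0,0,0.135,1],[0.047,0.089,0,0,0,0.202,1],[0.062,0.119,0,0,0,0.27,1],[0.078,0.149,0,0,0,0.337,1]]]'

```text
time_s: 0.93
eef_pos: [0.305, -0.2558, 0.3064]
eef_rot: [-0.0, 0.892, 0.452, 0.0]
wrist_force: [1.3, 0.0, 0.6]
opening: 0.996
grasp_force: 0.0
```

Request:
carry_out --plan '[[[0.016,0.03,0,0,0,0.067,1],[0.031,0.06,0,0,0,0.135,1],[0.047,0.089,0,0,0,0.202,1],[0.062,0.119,0,0,0,0.27,1],[0.078,0.149,0,0,0,0.337,1]]]'

```text
time_s: 1.35
eef_pos: [0.383, -0.1067, 0.3064]
eef_rot: [0.0, 0.803, 0.596, -0.0]
wrist_force: [0.7, -0.7, -0.0]
opening: 0.997
grasp_force: 0.0
```

Request:
carry_out --plan '[[[0.016,0.03,0,0,0,0.067,1],[0.031,0.06,0,0,0,0.135,1],[0.047,0.089,0,0,0,0.202,1],[0.062,0.119,0,0,0,0.27,1],[0.078,0.149,0,0,0,0.337,1]]]'

```text
time_s: 1.77
eef_pos: [0.461, 0.0424, 0.3063]
eef_rot: [-0.0, 0.692, 0.722, -0.0]
wrist_force: [-0.4, -0.2, 0.6]
opening: 0.996
grasp_force: 0.0
```

Request:
carry_out --plan '[[[0.016,0.03,0,0,0,0.067,1],[0.031,0.06,0,0,0,0.135,1],[0.047,0.089,0,0,0,0.202,1],[0.062,0.119,0,0,0,0.27,1],[0.079,0.149,0,0,0,0.337,1]]]'

```text
time_s: 2.18
eef_pos: [0.5399, 0.1913, 0.306]
eef_rot: [-0.0, 0.561, 0.828, -0.0]
wrist_force: [-0.2, -0.6, -0.1]
opening: 1.0
grasp_force: 0.0
```

```bash
cat >> h.py <<'E'
def st():
    o=get_obs();w_,x,y,z=o["eef_rot"]
    psi=np.degrees(np.arctan2(2*(x*x)-1+2*w_*w_,-(2*(x*y-w_*z))))-0
    yx,yy=2*(x*y-w_*z),1-2*(x*x+z*z)
    print("t",round(o["time_s"],2),"p",o["eef_pos"].round(4),"psi",np.degrees(np.arctan2(yy,yx)).round(1),"q1,6",np.degrees(o["q"][[0,5]]).round(1),"F",o["wrist_force"].round(1),"T",o["torque"].round(2),"open",round(o["opening"],3),"g",round(o["grasp_force"],1));return o
def wpix(c,p):
    K=c["camera_matrix"];q=np.linalg.inv(c["cam_to_world"])@np.r_[p,1];x,y,z=q[0],-q[1],-q[2]
    t=np.arctan2(np.hypot(x,y),z);r=np.hypot(x,y)+1e-9
    return np.array([K[0,2]+K[0,0]*t*x/r,K[1,2]+K[1,1]*t*y/r])
E
python3 - <<'E'
from h import *
st();c=camera("wrist")
im=c["pixels"][...,::-1].copy()
for p in([.5401,.189,.118],[.521,.2374,.118],[.5555,.15,.118]):
    u=wpix(c,np.array(p));print(u.round());cv2.circle(im,tuple(int(a) for a in u),3,(0,0,255),1)
cv2.imwrite("pics/w1.png",im)
E
```

```text
t 2.18 p [0.5399 0.1913 0.306 ] psi 21.8 q1,6 [  7.6 -14.1] F [-0.2 -0.6 -0.1] T [ 0.   -0.04  0.01] open 1.0 g 0.0
[319. 176.]
[319. 132.]
[319. 209.]
```

View pics/w1.png

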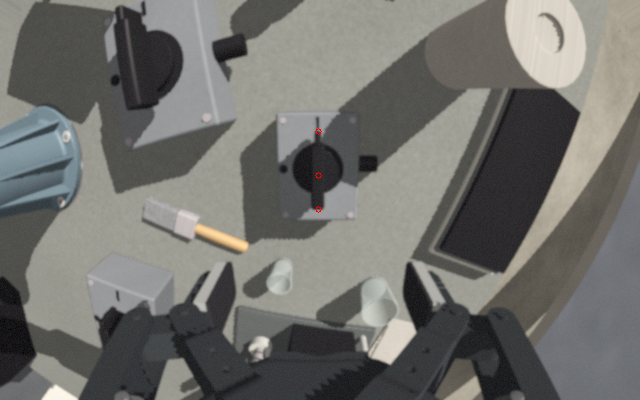

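The wrist view shows the bar upright in the picture from about (318,128) to (318,209), and the predicted points land on it. I'll descend and grip.

Request:
carry_out --plan '[[[0,-0.001,-0.036,0,0,0,1],[0,-0.002,-0.072,0,0,0,1],[0,-0.002,-0.108,0,0,0,1],[0,-0.002,-0.144,0,0,0,1],[0,-0.002,-0.175,0,0,0,1]]]'

```text
time_s: 2.65
eef_pos: [0.5384, 0.1875, 0.1287]
eef_rot: [-0.001, 0.562, 0.827, -0.001]
wrist_force: [0.4, 0.2, 0.2]
opening: 0.996
grasp_force: 0.0
```

Request:
carry_out --plan '[[[0,0,-0.02,0,0,0,1],[0,0,-0.04,0,0,0,1],[0,0,-0.041,0,0,0,0],[0,0,-0.041,0,0,0,0],[0,0,-0.041,0,0,0,0]]]'

```text
time_s: 3.07
eef_pos: [0.5405, 0.1876, 0.0916]
eef_rot: [0.0, 0.563, 0.827, 0.0]
wrist_force: [0.3, -0.3, 0.5]
opening: 0.603
grasp_force: 0.0
```

Request:
carry_out --plan '[[[0,0,0,0,0,0,0],[0,0,0,0,0,0,0],[0,0,0,0,0,0,0],[0,0,0,0,0,0,0],[0,0,0,0,0,0,0]]]'

```text
time_s: 3.48
eef_pos: [0.5396, 0.1872, 0.0923]
eef_rot: [0.0, 0.562, 0.827, -0.0]
wrist_force: [-6.1, -2.6, 9.2]
opening: 0.134
grasp_force: 58.7
```

Request:
carry_out --plan '[[[0,0,0,0,0,0.11,0],[0,0,0,0,0,0.22,0],[0,0,0,0,0,0.33,0],[0,0,0,0,0,0.44,0],[0,0,0,0,0,0.55,0]]]'

```text
time_s: 3.9
eef_pos: [0.5392, 0.187, 0.0923]
eef_rot: [-0.0, 0.314, 0.949, -0.001]
wrist_force: [-7.8, -3.3, 10.3]
opening: 0.133
grasp_force: 59.2
```

Request:
carry_out --plan '[[[0,0,0,0,0,0.11,0],[0,0,0,0,0,0.22,0],[0,0,0,0,0,0.33,0],[0,0,0,0,0,0.44,0],[0,0,0,0,0,0.55,0]]]'

```text
time_s: 4.32
eef_pos: [0.5391, 0.1866, 0.0923]
eef_rot: [-0.001, 0.045, 0.999, -0.001]
wrist_force: [-7.8, -5.4, 11.6]
opening: 0.133
grasp_force: 59.4
```

Request:
carry_out --plan '[[[0,0,0,0,0,0.11,0],[0,0,0,0,0,0.22,0],[0,0,0,0,0,0.33,0],[0,0,0,0,0,0.44,0],[0,0,0,0,0,0.47,0]]]'

```text
time_s: 4.73
eef_pos: [0.5392, 0.1862, 0.0923]
eef_rot: [-0.001, -0.189, 0.982, -0.001]
wrist_force: [-8.2, -6.9, 10.8]
opening: 0.133
grasp_force: 59.2
```

```bash
python3 -c "
from h import *
st()"
```

```text
t 4.73 p [0.5392 0.1862 0.0923] psi 111.8 q1,6 [   7.2 -104.6] F [-8.2 -6.9 10.8] T [-1.19  1.37 -0.08] open 0.133 g 59.2
```

The switch is at its off end (hand at 111.8°, which is +90°). I'll release, rise and go over the crank.

Request:
carry_out --plan '[[[0,0,0,0,0,0,1],[0,0,0,0,0,0,1],[0,0,0,0,0,0,1],[0,0,0,0,0,0,1],[0,0,0.01,0,0,0,1]]]'

```text
time_s: 5.15
eef_pos: [0.5384, 0.1875, 0.099]
eef_rot: [-0.002, -0.186, 0.982, 0.0]
wrist_force: [-0.4, -0.2, 0.4]
opening: 0.833
grasp_force: 0.0
```

Request:
carry_out --plan '[[[0,0,0.035,0,0,0,1],[0,0,0.07,0,0,0,1],[0,0,0.105,0,0,0,1],[0,0,0.14,0,0,0,1],[0,0,0.175,0,0,0,1]]]'

```text
time_s: 5.57
eef_pos: [0.5396, 0.1877, 0.2782]
eef_rot: [0.0, -0.187, 0.982, 0.0]
wrist_force: [0.2, 0.2, 0.7]
opening: 1.0
grasp_force: 0.0
```

Request:
carry_out --plan '[[[0.003,-0.016,0.015,0,0,-0.113,1],[0.006,-0.032,0.03,0,0,-0.226,1],[0.008,-0.048,0.045,0,0,-0.34,1],[0.01,-0.064,0.06,0,0,-0.453,1],[0.013,-0.08,0.075,0,0,-0.566,1]]]'

```text
time_s: 5.98
eef_pos: [0.5526, 0.1071, 0.3523]
eef_rot: [0.0, 0.098, 0.995, 0.0]
wrist_force: [0.2, 0.2, -0.3]
opening: 1.002
grasp_force: 0.0
```

Request:
carry_out --plan '[[[0.003,-0.016,0,0,0,-0.113,1],[0.006,-0.032,0,0,0,-0.226,1],[0.008,-0.048,0,0,0,-0.34,1],[0.01,-0.064,0,0,0,-0.453,1],[0.013,-0.08,0,0,0,-0.566,1]]]'

```text
time_s: 6.4
eef_pos: [0.5657, 0.027, 0.3515]
eef_rot: [0.0, 0.372, 0.928, 0.0]
wrist_force: [0.5, 0.4, -1.2]
opening: 1.002
grasp_force: 0.0
```

Request:
carry_out --plan '[[[0.003,-0.016,0,0,0,-0.113,1],[0.006,-0.032,0,0,0,-0.226,1],[0.008,-0.048,0,0,0,-0.34,1],[0.01,-0.064,0,0,0,-0.453,1],[0.013,-0.08,0,0,0,-0.566,1]]]'

```text
time_s: 6.82
eef_pos: [0.5788, -0.053, 0.3515]
eef_rot: [0.0, 0.616, 0.787, 0.0]
wrist_force: [-0.2, 0.0, -0.2]
opening: 1.003
grasp_force: 0.0
```

Request:
carry_out --plan '[[[0.003,-0.016,0,0,0,-0.113,1],[0.006,-0.032,0,0,0,-0.226,1],[0.008,-0.048,0,0,0,-0.34,1],[0.01,-0.064,0,0,0,-0.453,1],[0.014,-0.083,0,0,0,-0.566,1]]]'

```text
time_s: 7.23
eef_pos: [0.5928, -0.1356, 0.3516]
eef_rot: [0.0, 0.812, 0.584, 0.0]
wrist_force: [0.5, 0.1, -0.0]
opening: 1.004
grasp_force: 0.0
```

```bash
python3 - <<'E'
from h import *
st();c=camera("wrist")
im=c["pixels"][...,::-1].copy()
for p in([.5931,-.1394,.285],[.5715,-.206,.225],[.5885,-.1537,.285],[.5977,-.1251,.285],[.7525,-.1075,.207]):
    u=wpix(c,np.array(p));print(u.round());cv2.circle(im,tuple(int(a) for a in u),2,(0,0,255),1)
cv2.imwrite("pics/w2.png",cv2.resize(im[100:400,120:520],None,fx=2,fy=2,interpolation=cv2.INTER_CUBIC))
s=camera("scene")["pixels"][...,::-1];cv2.imwrite("pics/s2.png",cv2.resize(s[130:330,200:450],None,fx=3,fy=3,interpolation=cv2.INTER_CUBIC))
E
```

```text
t 7.23 p [ 0.5928 -0.1356  0.3516] psi -18.5 q1,6 [-24.1  -5.6] F [ 0.5  0.1 -0. ] T [-0.07  0.04  0.01] open 1.004 g 0.0
[322. 213.]
[322. 254.]
[322. 230.]
[321. 195.]
[455. 114.]
```

View pics/w2.png

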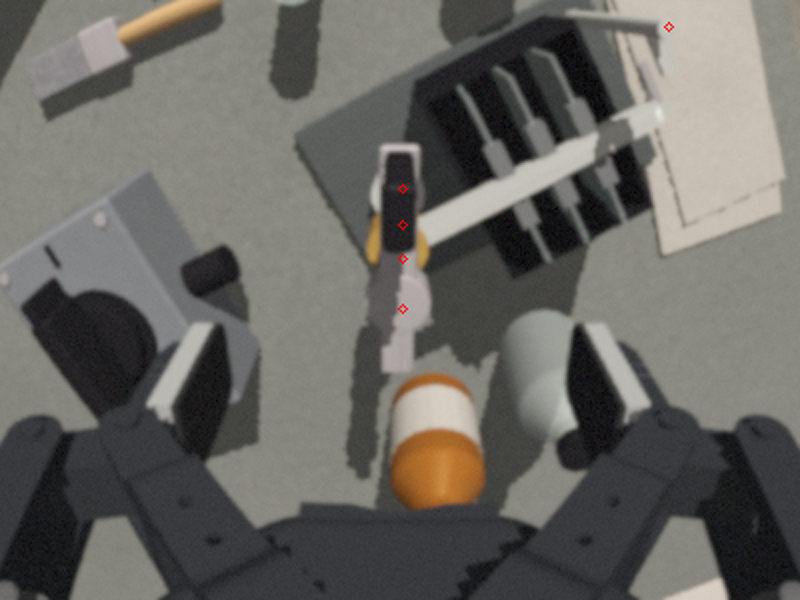

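View pics/s2.png

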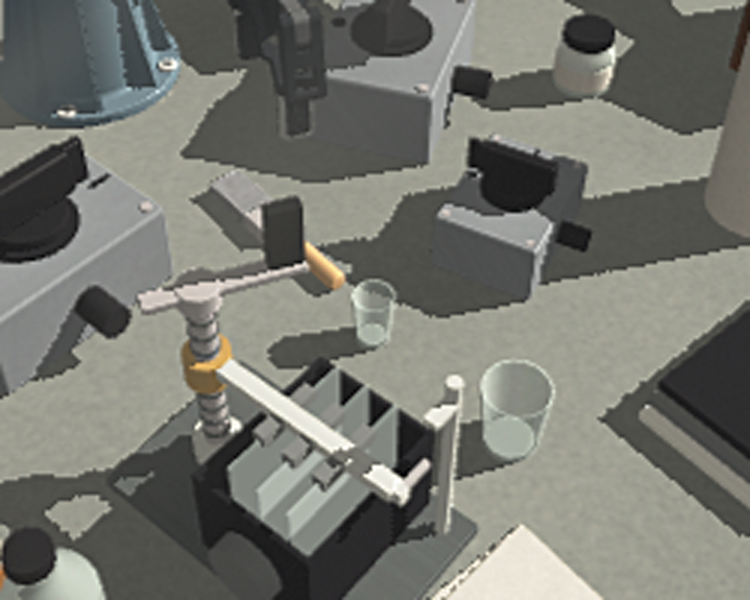

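The wrist view shows the grip spanning crop (400,153) to (400,250), with the crank arm pointing straight down the picture. The scene crop shows the switch bar now square across, so it is off. A depth check of the grip top comes next.

```bash
python3 - <<'E'
from h import *
c=camera("wrist");z=c["z_map"];K=c["camera_matrix"];T=c["cam_to_world"]
vv,uu=np.mgrid[:400,:640];a=(uu-K[0,2])/K[0,0];b=(vv-K[1,2])/K[1,1];t=np.hypot(a,b)+1e-9
r=z*np.tan(t);P=np.stack([r*a/t,-r*b/t,-z],-1)@T[:3,:3].T+T[:3,3]
print(T.round(3).tolist())
box=(P[...,0]>.5)&(P[...,0]<.8)&(P[...,1]>-.27)&(P[...,1]<-.08)&(z>0)
for n,lo,hi in(("top",.279,.292),("grip",.235,.275),("arm",.208,.232),("post",.2,.212)):
    m=(box&(P[...,2]>lo)&(P[...,2]<hi)).astype(np.uint8);k,l,s,_=cv2.connectedComponentsWithStats(m)
    for i in range(1,k):
        if s[i,4]>25:
            q=P[l==i];R=cv2.minAreaRect(q[:,:2].astype(np.float32)*1000);print(n,s[i,4],np.median(q[:,2]).round(3),np.round(R[0],1),np.round(R[1],1),round(R[2],1))
E
```

```text
[[0.948, 0.302, 0.104, 0.619], [-0.319, 0.897, 0.305, -0.059], [-0.001, -0.322, 0.947, 0.517], [0.0, 0.0, 0.0, 1.0]]
top 625 0.283 [ 592.3 -136.9] [30.2 13.9] 70.9
grip 177 0.256 [ 596.6 -124.3] [ 3.8 14.2] 70.7
arm 1689 0.222 [ 575.4 -183.5] [130.7  36. ] 71.2
post 113 0.205 [ 752.  -107.9] [11.5 12.1] 46.1
```

Grip centre is (0.592, -0.137), direction 71°, top at 0.283. That puts the column at (0.5695, -0.2032), which agrees with the post. Now I'll work out the stroke tables.

```bash
cat > tab.py <<'E'
import numpy as np,sys
def tab(phi,d,n,k=5):
    for j in range(n):
        print("[["+", ".join("[%.4f, %.4f, 0, 0, 0, %.3f, 0]"%(.07*(np.cos(phi-d*i)-np.cos(phi)),.07*(np.sin(phi-d*i)-np.sin(phi)),-d*i) for i in range(1,k+1))+"]]");phi-=d*k
E
python3 -c "
from tab import *
tab(np.radians(71),.115,10)"
```

```text
[[[0.0074, -0.0031, 0, 0, 0, -0.115, 0], [0.0145, -0.0069, 0, 0, 0, -0.230, 0], [0.0210, -0.0116, 0, 0, 0, -0.345, 0], [0.0270, -0.0170, 0, 0, 0, -0.460, 0], [0.0323, -0.0230, 0, 0, 0, -0.575, 0]]]
[[[0.0046, -0.0066, 0, 0, 0, -0.115, 0], [0.0084, -0.0137, 0, 0, 0, -0.230, 0], [0.0113, -0.0212, 0, 0, 0, -0.345, 0], [0.0134, -0.0290, 0, 0, 0, -0.460, 0], [0.0146, -0.0369, 0, 0, 0, -0.575, 0]]]
[[[0.0003, -0.0080, 0, 0, 0, -0.115, 0], [-0.0004, -0.0161, 0, 0, 0, -0.230, 0], [-0.0020, -0.0239, 0, 0, 0, -0.345, 0], [-0.0045, -0.0316, 0, 0, 0, -0.460, 0], [-0.0078, -0.0389, 0, 0, 0, -0.575, 0]]]
[[[-0.0042, -0.0069, 0, 0, 0, -0.115, 0], [-0.0091, -0.0133, 0, 0, 0, -0.230, 0], [-0.0147, -0.0190, 0, 0, 0, -0.345, 0], [-0.0209, -0.0241, 0, 0, 0, -0.460, 0], [-0.0277, -0.0284, 0, 0, 0, -0.575, 0]]]
[[[-0.0072, -0.0035, 0, 0, 0, -0.115, 0], [-0.0148, -0.0062, 0, 0, 0, -0.230, 0], [-0.0227, -0.0080, 0, 0, 0, -0.345, 0], [-0.0307, -0.0088, 0, 0, 0, -0.460, 0], [-0.0387, -0.0088, 0, 0, 0, -0.575, 0]]]
[[[-0.0080, 0.0010, 0, 0, 0, -0.115, 0], [-0.0158, 0.0029, 0, 0, 0, -0.230, 0], [-0.0234, 0.0057
[... 183 characters left out ...]
-0.0165, 0.0174, 0, 0, 0, -0.345, 0], [-0.0206, 0.0244, 0, 0, 0, -0.460, 0], [-0.0238, 0.0318, 0, 0, 0, -0.575, 0]]]
[[[-0.0024, 0.0077, 0, 0, 0, -0.115, 0], [-0.0038, 0.0156, 0, 0, 0, -0.230, 0], [-0.0044, 0.0236, 0, 0, 0, -0.345, 0], [-0.0040, 0.0317, 0, 0, 0, -0.460, 0], [-0.0027, 0.0396, 0, 0, 0, -0.575, 0]]]
[[[0.0022, 0.0077, 0, 0, 0, -0.115, 0], [0.0053, 0.0152, 0, 0, 0, -0.230, 0], [0.0092, 0.0222, 0, 0, 0, -0.345, 0], [0.0139, 0.0288, 0, 0, 0, -0.460, 0], [0.0193, 0.0347, 0, 0, 0, -0.575, 0]]]
[[[0.0061, 0.0053, 0, 0, 0, -0.115, 0], [0.0127, 0.0099, 0, 0, 0, -0.230, 0], [0.0198, 0.0136, 0, 0, 0, -0.345, 0], [0.0273, 0.0166, 0, 0, 0, -0.460, 0], [0.0350, 0.0187, 0, 0, 0, -0.575, 0]]]
```

Request:
carry_out --plan '[[[0,-0.0015,-0.028,0,0,-0.008,1],[0,-0.0015,-0.056,0,0,-0.008,1],[0,-0.0015,-0.084,0,0,-0.008,1],[0,-0.0015,-0.112,0,0,-0.008,1],[0,-0.0015,-0.112,0,0,-0.008,0]]]'

```text
time_s: 7.8
eef_pos: [0.5895, -0.1344, 0.2325]
eef_rot: [-0.005, 0.812, 0.584, -0.002]
wrist_force: [-0.8, 0.5, -1.0]
opening: 0.887
grasp_force: 0.0
```

Request:
carry_out --plan '[[[0,0,0,0,0,0,0],[0,0,0,0,0,0,0],[0,0,0,0,0,0,0],[0,0,0,0,0,0,0],[0,0,0,0,0,0,0]]]'

```text
time_s: 8.22
eef_pos: [0.5935, -0.1371, 0.2406]
eef_rot: [0.001, 0.812, 0.583, 0.001]
wrist_force: [-6.8, 5.6, 25.0]
opening: 0.15
grasp_force: 56.7
```

Request:
carry_out --plan '[[[0,0,0,0,0,0,0],[0,0,0,0,0,0,0],[0,0,0,0,0,0,0],[0,0,0,0,0,0,0],[0,0,0,0,0,0,0]]]'

```text
time_s: 8.63
eef_pos: [0.5933, -0.137, 0.2408]
eef_rot: [0.001, 0.813, 0.583, 0.001]
wrist_force: [-1.9, 1.8, 5.8]
opening: 0.149
grasp_force: 59.2
```

Gripped. First one call to check forces, then the rest of the stroke.

Request:
carry_out --plan '[[[0.0074,-0.0031,0,0,0,-0.115,0],[0.0145,-0.0069,0,0,0,-0.23,0],[0.021,-0.0116,0,0,0,-0.345,0],[0.027,-0.017,0,0,0,-0.46,0],[0.0323,-0.023,0,0,0,-0.575,0]]]'

```text
time_s: 9.05
eef_pos: [0.6257, -0.1604, 0.2408]
eef_rot: [0.001, 0.945, 0.326, 0.001]
wrist_force: [-3.5, -0.8, 5.7]
opening: 0.148
grasp_force: 59.4
```

```bash
python3 -c "
from h import *
st()"
```

```text
t 9.05 p [ 0.6257 -0.1604  0.2408] psi -51.9 q1,6 [-24.9  27.1] F [-3.5 -0.8  5.7] T [-0.04  0.74  0.1 ] open 0.148 g 59.4
```

Forces are low, so I'll finish stroke 1 (4 calls).

Request:
carry_out --plan '[[[0.0046,-0.0066,0,0,0,-0.115,0],[0.0084,-0.0137,0,0,0,-0.23,0],[0.0113,-0.0212,0,0,0,-0.345,0],[0.0134,-0.029,0,0,0,-0.46,0],[0.0146,-0.0369,0,0,0,-0.575,0]]]'

```text
time_s: 9.47
eef_pos: [0.6404, -0.1978, 0.2408]
eef_rot: [0.001, 0.999, 0.045, 0.001]
wrist_force: [-2.3, -0.7, 4.6]
opening: 0.145
grasp_force: 59.3
```

Request:
carry_out --plan '[[[0.0003,-0.008,0,0,0,-0.115,0],[-0.0004,-0.0161,0,0,0,-0.23,0],[-0.002,-0.0239,0,0,0,-0.345,0],[-0.0045,-0.0316,0,0,0,-0.46,0],[-0.0078,-0.0389,0,0,0,-0.575,0]]]'

```text
time_s: 9.88
eef_pos: [0.6326, -0.2373, 0.2408]
eef_rot: [0.001, 0.971, -0.24, 0.002]
wrist_force: [-1.0, -2.0, 4.9]
opening: 0.149
grasp_force: 59.3
```

Request:
carry_out --plan '[[[-0.0042,-0.0069,0,0,0,-0.115,0],[-0.0091,-0.0133,0,0,0,-0.23,0],[-0.0147,-0.019,0,0,0,-0.345,0],[-0.0209,-0.0241,0,0,0,-0.46,0],[-0.0277,-0.0284,0,0,0,-0.575,0]]]'

```text
time_s: 10.3
eef_pos: [0.6045, -0.2662, 0.2408]
eef_rot: [0.001, 0.863, -0.506, 0.002]
wrist_force: [-1.8, -3.2, 4.9]
opening: 0.149
grasp_force: 59.3
```

Request:
carry_out --plan '[[[-0.0072,-0.0035,0,0,0,-0.115,0],[-0.0148,-0.0062,0,0,0,-0.23,0],[-0.0227,-0.008,0,0,0,-0.345,0],[-0.0307,-0.0088,0,0,0,-0.46,0],[-0.0387,-0.0088,0,0,0,-0.575,0]]]'

```text
time_s: 10.72
eef_pos: [0.5651, -0.2753, 0.2408]
eef_rot: [-0.001, -0.684, 0.73, -0.002]
wrist_force: [-4.0, -3.4, 5.2]
opening: 0.149
grasp_force: 59.4
```

```bash
python3 -c "
from h import *
st()"
```

```text
t 10.72 p [ 0.5651 -0.2753  0.2408] psi 176.3 q1,6 [-36.7 147.1] F [-4.  -3.4  5.2] T [-0.4   0.78  0.5 ] open 0.149 g 59.4
```

Request:
carry_out --plan '[[[0,0,0,0,0,0,1],[0,0,0,0,0,0,1],[0,0,0,0,0,0,1],[0,0,0,0,0,0,1],[0,0,0.03,0,0,0,1]]]'

```text
time_s: 11.13
eef_pos: [0.5631, -0.2707, 0.2619]
eef_rot: [-0.001, -0.686, 0.727, 0.006]
wrist_force: [-0.5, -0.6, -1.1]
opening: 0.849
grasp_force: 0.0
```

Request:
carry_out --plan '[[[0,0,0.035,0,0,0,1],[0,0,0.065,0,0,0,1],[0,0,0.065,0,0,0.12,1],[0,0,0.065,0,0,0.24,1],[0,0,0.065,0,0,0.36,1]]]'

```text
time_s: 11.55
eef_pos: [0.5662, -0.2728, 0.3344]
eef_rot: [-0.0, 0.807, -0.59, 0.001]
wrist_force: [-0.1, -0.8, -0.0]
opening: 1.0
grasp_force: 0.0
```

Request:
carry_out --plan '[[[0,0,0,0,0,0.12,1],[0,0,0,0,0,0.24,1],[0,0,0,0,0,0.36,1],[0,0,0,0,0,0.48,1],[0,0,0,0,0,0.6,1]]]'

```text
time_s: 11.97
eef_pos: [0.5659, -0.2726, 0.3334]
eef_rot: [-0.0, 0.946, -0.325, -0.0]
wrist_force: [-0.8, -0.2, 0.0]
opening: 1.005
grasp_force: 0.0
```

Request:
carry_out --plan '[[[0,0,0,0,0,0.12,1],[0,0,0,0,0,0.24,1],[0,0,0,0,0,0.36,1],[0,0,0,0,0,0.48,1],[0,0,0,0,0,0.6,1]]]'

```text
time_s: 12.38
eef_pos: [0.5659, -0.2726, 0.3334]
eef_rot: [-0.0, 1.0, -0.031, -0.0]
wrist_force: [0.0, 0.1, -0.0]
opening: 1.005
grasp_force: 0.0
```

Request:
carry_out --plan '[[[0,0,0,0,0,0.12,1],[0,0,0,0,0,0.24,1],[0,0,0,0,0,0.36,1],[0,0,0,0,0,0.48,1],[0,0,0,0,0,0.6,1]]]'

```text
time_s: 12.8
eef_pos: [0.566, -0.2726, 0.3334]
eef_rot: [-0.0, 0.964, 0.266, -0.0]
wrist_force: [1.0, 0.2, -0.4]
opening: 0.999
grasp_force: 0.0
```

Request:
carry_out --plan '[[[0,0,0,0,0,0.12,1],[0,0,0,0,0,0.24,1],[0,0,0,0,0,0.36,1],[0,0,0,0,0,0.48,1],[0,0,0,0,0,0.6,1]]]'

```text
time_s: 13.22
eef_pos: [0.5659, -0.2726, 0.3333]
eef_rot: [-0.0, 0.843, 0.539, 0.0]
wrist_force: [-0.2, 0.2, -1.0]
opening: 0.999
grasp_force: 0.0
```

Request:
carry_out --plan '[[[0,0,0,0,0,0.12,1],[0,0,0,0,0,0.24,1],[0,0,0,0,0,0.36,1],[0,0,0,0,0,0.382,1],[0,0,0,0,0,0.382,1]]]'

```text
time_s: 13.63
eef_pos: [0.5658, -0.2727, 0.3334]
eef_rot: [-0.0, 0.728, 0.686, 0.0]
wrist_force: [-0.5, -0.2, 0.3]
opening: 1.002
grasp_force: 0.0
```

```bash
cat >> h.py <<'E'
def wcloud():
    c=camera("wrist");z=c["z_map"];K=c["camera_matrix"];T=c["cam_to_world"]
    vv,uu=np.mgrid[:400,:640];a=(uu-K[0,2])/K[0,0];b=(vv-K[1,2])/K[1,1];t=np.hypot(a,b)+1e-9
    r=z*np.tan(t);return np.stack([r*a/t,-r*b/t,-z],-1)@T[:3,:3].T+T[:3,3],z
def rects(P,z,lst,box):
    bx=(P[...,0]>box[0])&(P[...,0]<box[1])&(P[...,1]>box[2])&(P[...,1]<box[3])&(z>0)
    for n,lo,hi in lst:
        m=(bx&(P[...,2]>lo)&(P[...,2]<hi)).astype(np.uint8);k,l,s,_=cv2.connectedComponentsWithStats(m)
        for i in range(1,k):
            if s[i,4]>25:
                q=P[l==i];R=cv2.minAreaRect(q[:,:2].astype(np.float32)*1000);print(n,s[i,4],np.median(q[:,2]).round(3),np.round(R[0],1),np.round(R[1],1),round(R[2],1))
E
python3 -c "
from h import *
st();P,z=wcloud();rects(P,z,[('top',.277,.293),('arm',.215,.232)],(.48,.68,-.3,-.1))"
```

```text
t 13.63 p [ 0.5658 -0.2727  0.3334] psi -3.4 q1,6 [-36.5 -33.1] F [-0.5 -0.2  0.3] T [0.05 0.02 0.04] open 1.002 g 0.0
top 697 0.283 [ 563.7 -272.1] [29.1 14.6] 85.3
arm 2954 0.222 [ 567.3 -223.3] [130.3  33.8] 85.8
```

Request:
carry_out --plan '[[[-0.001,0,-0.03,0,0,-0.01,1],[-0.001,0,-0.06,0,0,-0.01,1],[-0.001,0,-0.093,0,0,-0.01,1],[-0.001,0,-0.093,0,0,-0.01,0],[-0.001,0,-0.093,0,0,-0.01,0]]]'

```text
time_s: 14.1
eef_pos: [0.5635, -0.2721, 0.2389]
eef_rot: [-0.002, 0.732, 0.682, -0.0]
wrist_force: [-0.2, 0.6, 0.5]
opening: 0.749
grasp_force: 0.0
```

Request:
carry_out --plan '[[[0,0,0,0,0,0,0],[0,0,0,0,0,0,0],[0,0,0,0,0,0,0],[0,0,0,0,0,0,0],[0,0,0,0,0,0,0]]]'

```text
time_s: 14.52
eef_pos: [0.5652, -0.2736, 0.2429]
eef_rot: [0.002, 0.731, 0.682, 0.0]
wrist_force: [-1.0, -0.2, 6.5]
opening: 0.15
grasp_force: 59.5
```

Request:
carry_out --plan '[[[-0.008,0.001,0,0,0,-0.115,0],[-0.0158,0.0029,0,0,0,-0.23,0],[-0.0234,0.0057,0,0,0,-0.345,0],[-0.0305,0.0093,0,0,0,-0.46,0],[-0.0373,0.0137,0,0,0,-0.575,0]]]'

```text
time_s: 14.93
eef_pos: [0.5279, -0.2599, 0.2429]
eef_rot: [0.002, 0.896, 0.445, 0.001]
wrist_force: [1.8, 1.9, 6.4]
opening: 0.145
grasp_force: 59.5
```

```bash
python3 -c "
from h import *
st()"
```

```text
t 14.93 p [ 0.5279 -0.2599  0.2429] psi -37.2 q1,6 [-37.8  -0.5] F [1.8 1.9 6.4] T [ 0.22 -0.09  0.23] open 0.145 g 59.5
```

Request:
carry_out --plan '[[[-0.0062,0.0052,0,0,0,-0.115,0],[-0.0117,0.011,0,0,0,-0.23,0],[-0.0165,0.0174,0,0,0,-0.345,0],[-0.0206,0.0244,0,0,0,-0.46,0],[-0.0238,0.0318,0,0,0,-0.575,0]]]'

```text
time_s: 15.35
eef_pos: [0.5043, -0.2281, 0.2429]
eef_rot: [0.002, 0.985, 0.172, 0.001]
wrist_force: [1.9, -0.6, 5.5]
opening: 0.147
grasp_force: 59.4
```

Request:
carry_out --plan '[[[-0.0024,0.0077,0,0,0,-0.115,0],[-0.0038,0.0156,0,0,0,-0.23,0],[-0.0044,0.0236,0,0,0,-0.345,0],[-0.004,0.0317,0,0,0,-0.46,0],[-0.0027,0.0396,0,0,0,-0.575,0]]]'

```text
time_s: 15.77
eef_pos: [0.5017, -0.1887, 0.2429]
eef_rot: [0.001, 0.993, -0.114, 0.002]
wrist_force: [2.2, -2.8, 3.5]
opening: 0.147
grasp_force: 59.3
```

Request:
carry_out --plan '[[[0.0022,0.0077,0,0,0,-0.115,0],[0.0053,0.0152,0,0,0,-0.23,0],[0.0092,0.0222,0,0,0,-0.345,0],[0.0139,0.0288,0,0,0,-0.46,0],[0.0193,0.0347,0,0,0,-0.575,0]]]'

```text
time_s: 16.18
eef_pos: [0.5211, -0.1542, 0.2429]
eef_rot: [0.001, 0.92, -0.391, 0.002]
wrist_force: [0.6, -4.6, 4.0]
opening: 0.148
grasp_force: 59.3
```

Request:
carry_out --plan '[[[0.0061,0.0053,0,0,0,-0.115,0],[0.0127,0.0099,0,0,0,-0.23,0],[0.0198,0.0136,0,0,0,-0.345,0],[0.0273,0.0166,0,0,0,-0.46,0],[0.035,0.0187,0,0,0,-0.575,0]]]'

```text
time_s: 16.6
eef_pos: [0.556, -0.1359, 0.2429]
eef_rot: [0.001, 0.771, -0.636, 0.002]
wrist_force: [-1.9, -6.2, 6.1]
opening: 0.148
grasp_force: 59.4
```

Request:
carry_out --plan '[[[0,0,0,0,0,0,1],[0,0,0,0,0,0,1],[0,0,0,0,0,0,1],[0,0,0,0,0,0,1],[0,0,0.03,0,0,0,1]]]'

```text
time_s: 17.02
eef_pos: [0.5515, -0.1329, 0.2644]
eef_rot: [0.001, 0.774, -0.633, -0.006]
wrist_force: [0.5, 0.2, -0.3]
opening: 0.847
grasp_force: 0.0
```

Request:
carry_out --plan '[[[0,0,0.035,0,0,0,1],[0,0,0.065,0,0,0,1],[0,0,0.065,0,0,0.12,1],[0,0,0.065,0,0,0.24,1],[0,0,0.065,0,0,0.36,1]]]'

```text
time_s: 17.43
eef_pos: [0.555, -0.1345, 0.3365]
eef_rot: [-0.0, 0.876, -0.482, 0.001]
wrist_force: [-0.1, -0.2, -0.1]
opening: 1.002
grasp_force: 0.0
```

Request:
carry_out --plan '[[[0,0,0,0,0,0.12,1],[0,0,0,0,0,0.24,1],[0,0,0,0,0,0.36,1],[0,0,0,0,0,0.48,1],[0,0,0,0,0,0.6,1]]]'

```text
time_s: 17.85
eef_pos: [0.5547, -0.1344, 0.3354]
eef_rot: [-0.0, 0.979, -0.202, -0.0]
wrist_force: [1.2, 0.5, -0.0]
opening: 1.0
grasp_force: 0.0
```

Request:
carry_out --plan '[[[0,0,0,0,0,0.12,1],[0,0,0,0,0,0.24,1],[0,0,0,0,0,0.36,1],[0,0,0,0,0,0.48,1],[0,0,0,0,0,0.6,1]]]'

```text
time_s: 18.27
eef_pos: [0.5547, -0.1343, 0.3354]
eef_rot: [-0.0, 0.995, 0.097, -0.0]
wrist_force: [0.2, -0.4, -0.4]
opening: 1.002
grasp_force: 0.0
```

Request:
carry_out --plan '[[[0,0,0,0,0,0.12,1],[0,0,0,0,0,0.24,1],[0,0,0,0,0,0.36,1],[0,0,0,0,0,0.48,1],[0,0,0,0,0,0.6,1]]]'

```text
time_s: 18.68
eef_pos: [0.5547, -0.1344, 0.3354]
eef_rot: [-0.0, 0.922, 0.387, -0.0]
wrist_force: [1.1, 0.2, 0.2]
opening: 0.999
grasp_force: 0.0
```

Request:
carry_out --plan '[[[0,0,0,0,0,0.12,1],[0,0,0,0,0,0.24,1],[0,0,0,0,0,0.36,1],[0,0,0,0,0,0.48,1],[0,0,0,0,0,0.6,1]]]'

```text
time_s: 19.1
eef_pos: [0.5547, -0.1343, 0.3355]
eef_rot: [-0.0, 0.767, 0.642, 0.0]
wrist_force: [0.4, 0.3, -0.5]
opening: 0.999
grasp_force: 0.0
```

Request:
carry_out --plan '[[[0,0,0,0,0,0.12,1],[0,0,0,0,0,0.24,1],[0,0,0,0,0,0.36,1],[0,0,0,0,0,0.382,1],[0,0,0,0,0,0.382,1]]]'

```text
time_s: 19.52
eef_pos: [0.5548, -0.1344, 0.3355]
eef_rot: [-0.0, 0.634, 0.773, -0.0]
wrist_force: [-0.7, -0.0, 0.7]
opening: 1.003
grasp_force: 0.0
```

```bash
python3 -c "
from h import *
st();P,z=wcloud();rects(P,z,[('top',.277,.293),('arm',.215,.232),('mid',.15,.205)],(.48,.8,-.3,-.09))"
```

```text
t 19.52 p [ 0.5548 -0.1344  0.3355] psi 11.3 q1,6 [-25.5 -36.8] F [-0.7 -0.   0.7] T [ 0.02  0.03 -0.03] open 1.003 g 0.0
top 696 0.283 [ 556.4 -133.6] [14.6 29.4] 10.4
arm 1666 0.223 [ 564.3 -183. ] [ 35.2 130.6] 10.8
mid 5014 0.177 [ 675.3 -183.6] [192.8 128.9] 12.1
mid 158 0.181 [ 553.  -201.3] [25.4  8.5] 77.2
```

Request:
carry_out --plan '[[[0.0005,0,-0.03,0,0,-0.006,1],[0.0005,0,-0.06,0,0,-0.006,1],[0.0005,0,-0.094,0,0,-0.006,1],[0.0005,0,-0.094,0,0,-0.006,0],[0.0005,0,-0.094,0,0,-0.006,0]]]'

```text
time_s: 19.98
eef_pos: [0.5543, -0.1339, 0.2402]
eef_rot: [-0.002, 0.637, 0.771, -0.001]
wrist_force: [-0.1, 0.3, 0.2]
opening: 0.75
grasp_force: 0.0
```

Request:
carry_out --plan '[[[0,0,0,0,0,0,0],[0,0,0,0,0,0,0],[0,0,0,0,0,0,0],[0,0,0,0,0,0,0],[0,0,0,0,0,0,0]]]'

```text
time_s: 20.4
eef_pos: [0.5565, -0.1349, 0.2438]
eef_rot: [0.002, 0.636, 0.772, 0.0]
wrist_force: [-0.4, 0.6, 5.8]
opening: 0.145
grasp_force: 59.7
```

```bash
python3 -c "
from h import *
from tab import *
st();tab(np.radians(101),.1107,3)"
```

```text
t 20.4 p [ 0.5565 -0.1349  0.2438] psi 11.0 q1,6 [-25.5 -36.5] F [-0.4  0.6  5.8] T [ 0.07  0.2  -0.09] open 0.145 g 59.7
[[[0.0077, 0.0011, 0, 0, 0, -0.111, 0], [0.0154, 0.0013, 0, 0, 0, -0.221, 0], [0.0231, 0.0006, 0, 0, 0, -0.332, 0], [0.0307, -0.0009, 0, 0, 0, -0.443, 0], [0.0381, -0.0032, 0, 0, 0, -0.553, 0]]]
[[[0.0071, -0.0031, 0, 0, 0, -0.111, 0], [0.0138, -0.0070, 0, 0, 0, -0.221, 0], [0.0200, -0.0116, 0, 0, 0, -0.332, 0], [0.0257, -0.0169, 0, 0, 0, -0.443, 0], [0.0307, -0.0228, 0, 0, 0, -0.553, 0]]]
[[[0.0044, -0.0064, 0, 0, 0, -0.111, 0], [0.0080, -0.0132, 0, 0, 0, -0.221, 0], [0.0109, -0.0204, 0, 0, 0, -0.332, 0], [0.0129, -0.0279, 0, 0, 0, -0.443, 0], [0.0142, -0.0355, 0, 0, 0, -0.553, 0]]]
```

Request:
carry_out --plan '[[[0.0077,0.0011,0,0,0,-0.111,0],[0.0154,0.0013,0,0,0,-0.221,0],[0.0231,0.0006,0,0,0,-0.332,0],[0.0307,-0.0009,0,0,0,-0.443,0],[0.0381,-0.0032,0,0,0,-0.553,0]]]'

```text
time_s: 20.82
eef_pos: [0.5947, -0.1383, 0.2438]
eef_rot: [0.002, 0.824, 0.567, 0.0]
wrist_force: [-2.6, -0.8, 6.4]
opening: 0.146
grasp_force: 59.7
```

Request:
carry_out --plan '[[[0.0071,-0.0031,0,0,0,-0.111,0],[0.0138,-0.007,0,0,0,-0.221,0],[0.02,-0.0116,0,0,0,-0.332,0],[0.0257,-0.0169,0,0,0,-0.443,0],[0.0307,-0.0228,0,0,0,-0.553,0]]]'

```text
time_s: 21.23
eef_pos: [0.6255, -0.1612, 0.2439]
eef_rot: [0.001, 0.947, 0.32, 0.001]
wrist_force: [-0.7, -0.7, 5.8]
opening: 0.146
grasp_force: 59.7
```

Request:
carry_out --plan '[[[0.0044,-0.0064,0,0,0,-0.111,0],[0.008,-0.0132,0,0,0,-0.221,0],[0.0109,-0.0204,0,0,0,-0.332,0],[0.0129,-0.0279,0,0,0,-0.443,0],[0.0142,-0.0355,0,0,0,-0.553,0]]]'

```text
time_s: 21.65
eef_pos: [0.6397, -0.1969, 0.2438]
eef_rot: [0.001, 0.999, 0.049, 0.002]
wrist_force: [-1.0, -0.5, 5.5]
opening: 0.148
grasp_force: 59.7
```

```bash
python3 - <<'E'
from h import *
st()
for n in("scene","side"):
    c=camera(n)
    im=c["pixels"][...,::-1]
    x0,y0=(300,230) if n=="scene" else (235,130)
    cv2.imwrite(f"pics/f_{n}.png",cv2.resize(im[y0:y0+60,x0:x0+70],None,fx=8,fy=8,interpolation=cv2.INTER_CUBIC))
    for v in range(y0,y0+60,1): pass
    z=c["z_map"];vv,uu=np.mgrid[:400,:640];K=c["camera_matrix"]
    P=np.stack([(uu-K[0,2])/K[0,0]*z,-(vv-K[1,2])/K[1,1]*z,-z],-1)@c["cam_to_world"][:3,:3].T+c["cam_to_world"][:3,3]
    C=np.array([.5695,-.2032]);t=np.radians(10.4);R=np.array([[np.cos(t),np.sin(t)],[-np.sin(t),np.cos(t)]])
    L=(P[...,:2]-C)@R.T*1000
    for nm,b in(("mark",(190,204,40,54)),("ptr",(190,204,14,33)),("bar",(90,185,-4,4)),("post",(190,204,57,68))):
        m=(z>0)&(L[...,0]>b[0])&(L[...,0]<b[1])&(L[...,1]>b[2])&(L[...,1]<b[3])&(P[...,2]>.12)&(P[...,2]<.22)
        if m.any():print(n,nm,m.sum(),np.percentile(P[m][:,2],[10,50,75,95]).round(4))
E
cd pics; python3 -c "
import cv2,numpy as np
cv2.imwrite('f.png',np.vstack([cv2.imread('f_scene.png'),cv2.imread('f_side.png')])[:,:][::1])
i=cv2.imread('f.png');cv2.imwrite('f.png',cv2.resize(i,None,fx=.62,fy=.62))"
```

```text
t 21.65 p [ 0.6397 -0.1969  0.2438] psi -84.3 q1,6 [-27.2  57.1] F [-1.  -0.5  5.5] T [-0.17  0.38  0.34] open 0.148 g 59.7
scene mark 34 [0.188  0.1895 0.1908 0.1919]
scene ptr 28 [0.1855 0.1889 0.1897 0.1911]
scene bar 174 [0.1464 0.1923 0.1933 0.1945]
scene post 85 [0.1323 0.1755 0.2031 0.2084]
side mark 5 [0.1853 0.1904 0.1907 0.1913]
side ptr 7 [0.1865 0.1876 0.1888 0.1892]
side bar 45 [0.152  0.1907 0.1922 0.1938]
side post 55 [0.127  0.171  0.194  0.2074]
```

View pics/f.png

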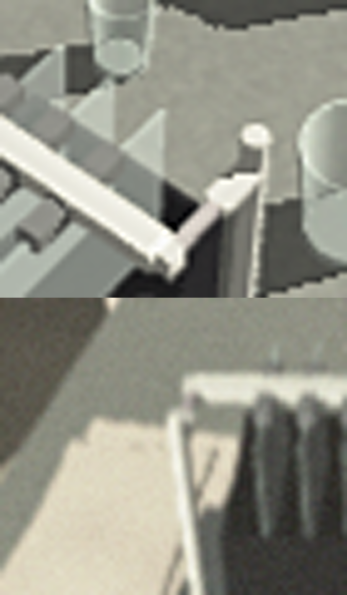

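The crop shows the rack pointer meeting the mark pointer in one line at about (215,200). Depth puts their top faces within about 1 mm of each other. Now I'll release, rise and check.

Request:
carry_out --plan '[[[0,0,0,0,0,0,1],[0,0,0,0,0,0,1],[0,0,0,0,0,0,1],[0,0,0,0,0,0,1],[0,0,0.01,0,0,0,1]]]'

```text
time_s: 22.17
eef_pos: [0.6373, -0.1951, 0.2492]
eef_rot: [-0.001, 0.999, 0.052, -0.002]
wrist_force: [-0.2, 0.2, -1.0]
opening: 0.845
grasp_force: 0.0
```

Request:
carry_out --plan '[[[0,0,0.03,0,0,0,1],[0,0,0.06,0,0,0,1],[0,0,0.09,0,0,0,1],[0,0,0.12,0,0,0,1],[0,0,0.14,0,0,0,1]]]'

```text
time_s: 22.58
eef_pos: [0.639, -0.1959, 0.3964]
eef_rot: [0.001, 0.999, 0.052, 0.002]
wrist_force: [0.6, -0.0, -0.2]
opening: 0.998
grasp_force: 0.0
```

Request:
carry_out --plan '[[[0,0,0,0,0,0,1],[0,0,0,0,0,0,1],[0,0,0,0,0,0,1],[0,0,0,0,0,0,1],[0,0,0,0,0,0,1]]]'

```text
time_s: 23.0
eef_pos: [0.638, -0.1957, 0.3897]
eef_rot: [-0.001, 0.999, 0.052, -0.001]
wrist_force: [-1.0, 1.1, 0.0]
opening: 0.999
grasp_force: 0.0
```

```bash
python3 - <<'E'
from h import *
st()
P,z=wcloud();rects(P,z,[('griptop',.277,.293)],(.48,.8,-.3,-.09))
c=camera("scene");z=c["z_map"];vv,uu=np.mgrid[:400,:640];K=c["camera_matrix"]
P=np.stack([(uu-K[0,2])/K[0,0]*z,-(vv-K[1,2])/K[1,1]*z,-z],-1)@c["cam_to_world"][:3,:3].T+c["cam_to_world"][:3,3]
rects(P,z,[('switch',.107,.13)],(.45,.65,.1,.28))
C=np.array([.5695,-.2032]);t=np.radians(10.4);R=np.array([[np.cos(t),np.sin(t)],[-np.sin(t),np.cos(t)]])
L=(P[...,:2]-C)@R.T*1000
for nm,b in(("mark",(190,204,40,54)),("ptr",(190,204,14,33))):
    m=(z>0)&(L[...,0]>b[0])&(L[...,0]<b[1])&(L[...,1]>b[2])&(L[...,1]<b[3])&(P[...,2]>.12)&(P[...,2]<.22)
    print(nm,m.sum(),np.percentile(P[m][:,2],[10,50,75,95]).round(4))
E
```

```text
t 23.0 p [ 0.638  -0.1957  0.3897] psi -84.1 q1,6 [-27.2  56.8] F [-1.   1.1  0. ] T [ 0.   -0.03 -0.03] open 0.999 g 0.0
griptop 474 0.284 [ 639.  -196.6] [29.8 13.1] 5.7
switch 184 0.117 [535.  184.5] [92.7 20.4] 23.2
mark 34 [0.1877 0.1897 0.1905 0.1921]
ptr 29 [0.1852 0.1896 0.1907 0.1916]
```

```bash
python3 -c "
from h import *
print(hand_in())"
```

```text
the job is handed in; nothing more can be done
None
```

I turned the blower switch fully off first, then wound the crank until the rack's pointer was level with the mark (within about 1 mm by the depth images). I then let go, raised the hand clear and handed the job in at about 23 s; the judge's verdict was not shown.

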